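# Secure the guard and switch the test rig on with its key

## Task

Swing the yellow turnbutton across the front edge of the test rig's closed clear guard, as far as it goes, so that the guard is held shut. Then take the red-handled key out of its blue stand, push it fully home in the key switch on the white control box and turn it clockwise (seen from above) as far as it goes, to the green mark. Leave the key in the switch, and leave the guard shut and everything else on the bench where it is.

Things in the scene. Friction and masses are not known exactly. Their poses are not given: they have to be found in the camera images.
- rig: Test rig, fixed: aluminium, 200 (x) by 240 mm (y), under a flat clear guard lid with a grey frame, its top 108 mm above the bench. Origin: centre of the underside; front (-x) faces the robot. A bracket 45 (x) by 50 mm against the middle of the front, top at 108 mm, carries the turnbutton. The lid has a black handle 26 mm high at its front edge, 55 to 100 mm to the -y side of the middle.
- guard (a joint): Hinge of the clear guard lid along its far edge: 0 rad = shut (as at the start), grows as it opens upward.
- turnbutton (a joint): Yellow turnbutton on a vertical pivot: bar 18 mm wide, 80 mm long from the pivot, 109 to 121 mm above the bench. In rad: 0 = bar along the rig's +y, beside the lid; grows clockwise seen from above; 1.57 = its stop, bar along the rig's +x, across the lid's front edge (secured). Starts between -0.6 and 0.1; slight friction, stays where left.
- turnbutton_pivot (a point): Pivot of the turnbutton, at the top face of the bar, 121 mm above the bench. Axes turn with the bar: y along the bar from pivot to knob.
- turnbutton_knob (a point): Black upright knob on the turnbutton's bar, 16 mm in diameter, 30 mm tall (121 to 151 mm above the bench), 66 mm from the pivot; this point is at half its height. It can be pushed sideways with closed fingers.
- switch_box: White control box, fixed, 130 (x) by 120 (y) by 50 mm high, with a key switch (steel lock cylinder 64 mm in diameter, 45 mm high) upright on its top and a red (off) and a green (on) dot beside the cylinder. Origin: centre of its underside.
- lock (a joint): Lock cylinder of the key switch, in rad: 0 = off, its white pointer at the red dot; grows clockwise seen from above; 1.25 = its stop, pointer at the green dot (on). It starts between 0 and 0.25 and stays where it is left, with slight friction.
- keyhole (a point): Centre of the keyhole's mouth, in the brass top of the lock cylinder, 95 mm above the bench. Axes turn with the cylinder: x along the slot, z up. Slot 27 mm (x) by 13 mm (y), 42 mm deep, straight down.
- key_stand: Blue block, fixed, 80 (x) by 70 (y) by 50 mm high, with a slot 27 by 13 mm (long along x) in the middle of its top, in which the key stands. Origin: centre of its underside.
- key: Key, 90 mm long, standing upright in the blue stand. Origin: bottom of its blade, 10 mm above the bench at the start; z up to the handle, x along the width. Steel blade 24 (x) by 10 mm (y), round nose, z = 0 to 40 mm; collar 32 mm in diameter at z = 40 to 46, rests on the rim when fully in; thin stem; red handle 64 (x) by 14 mm (y), z = 58 to 90. Fits the keyhole either way round.
- key_grip (a point): Middle of the key's red handle, 75 mm above the key's origin.
- roller: Bystander, loose: steel grooved roller, 52 mm across, 70 mm tall. Origin: centre of its underside.
- wrench: Bystander, loose: steel spanner, 180 mm, lying flat. Origin: centre of its underside.
- bottle: Bystander, loose: white bottle with a blue cap, 60 mm across, 130 mm tall. Origin: centre of its underside.
- fitting: Bystander, loose: brass pipe fitting, 44 mm across, 80 mm tall. Origin: centre of its underside.
- screwdriver: Bystander, loose: orange-handled screwdriver, 160 mm, lying. Origin: centre of its underside.
- jar: Bystander, loose: clear jar with a grey lid, 68 mm across, 75 mm tall. Origin: centre of its underside.
Not all that is in view belongs to the job. Leave any turquoise look-alike of the key alone.

How it is judged (in metres and radians):
On the way, in this order (a step that is already met when the one before it is completed fails the run):
1. the turnbutton is swung across the guard's front edge (value of joint turnbutton above 1.35 rad), for 0.2 s.
2. the key is fully home in the key switch, not yet turned on (z of key in the frame of keyhole below -0.036 m and horizontal distance between key and keyhole below 0.006 m and angle between the x axis of key and the x axis of keyhole, either way round below 0.35 rad and angle between key's own z axis and vertical below 0.12 rad and value of joint lock below 0.7 rad), for 0.1 s.
3. the key, in the switch, has turned it on (z of key in the frame of keyhole below -0.036 m and horizontal distance between key and keyhole below 0.006 m and angle between the x axis of key and the x axis of keyhole, either way round below 0.35 rad and angle between key's own z axis and vertical below 0.12 rad and value of joint lock above 1.1 rad), for 0.2 s.
At the end, for the whole second after the job is handed in: Turnbutton across the lid's edge, under 0.22 rad from its stop; guard shut (0.03 rad); key at rest in the switch, over 36 of 40 mm deep, within 6 mm of the hole's axis, upright (0.12 rad), in line with the slot (0.35 rad); lock under 0.15 rad from its stop at the green mark (all of step 3 and value of joint turnbutton above 1.35 rad and value of joint guard below 0.03 rad and linear speed of key below 0.02 m/s); the robot touches nothing.
It fails at once if the guard is lifted open (more than 0.2 rad) (value of joint guard above 0.2 rad).
It fails at once if a bystander is moved more than 40 mm (distance of any of roller, wrench, bottle, fitting, screwdriver, jar from where it was at the start of the episode above 0.04 m).
It also fails if it takes over 72 s, if anything falls off the work surface, if the arm or the gripper's body presses on something with over 40 N, if the wrist force passes 120 N, or if a joint passes its speed limit or range.

## Robot

A 6-joint arm with a two-finger parallel gripper is mounted at the origin on the work surface. World frame = base frame: x ahead of the robot, y to its left, z up, the work surface at z = 0. Lengths are in mm, angles in rad, forces in N, time in s.
With the tool pointing down it reaches from about 325 to 850 mm from the base axis. Payload 15.5 kg.
Tool frame: the origin (TCP) lies on the centre line of the jaws, within the pads' length; the fingertips stand 25 mm ahead of it and the grasp point (between the pads) lies 6 mm ahead of it; z points along the fingers, y is the line along which they close (so a half turn about z gives the same grasp; the last joint's range is limited). The gripper opens to 91 mm and grips with 3 to 60 N. Pads are 32 mm wide; open, the fingers measure 118 mm over their backs; the gripper's body (76 mm by 178 mm) begins 60 mm behind the grasp point.
Start: joints at [-1.325, 0.494, 1.345, -0, 1.302, -0.096], TCP at [209.491, -588.846, 238.915] pointing down, gripper open.
Joint ranges: [-2.91, 2.91], [-0.82, 2.16], [0.22, 2.67], [-1.22, 4.37], [0.12, 2.79], [-3.08, 3.08]. Speed limits (rad/s): [1.89, 1.89, 2.57, 3.01, 3.01, 3.01].

## Interface

Orientations are given as a unit quaternion [w, x, y, z].
In Python, from cell import state, capture, job_done, masks_of, pinpoint gives the robot as it stands. The module is installed in compiled form; this text tells all that it offers.
- The arm moves only by the tool carry_out, never from a script. Its argument "series" is one flat list of numbers, 7 for each row, row after row: the closure, from -1 (fully open) to 1 (shut), then the shift along the tool's x, y, z in cm, then the turn, a rotation vector about the tool's x, y, z in degrees. In form: [hand, tx, ty, tz, ax, ay, az, hand, tx, ty, tz, ax, ay, az, ...]. A call has 1 to 12 rows; each row shifts and turns the commanded pose from where the row before left it, along the tool's axes as they then stand; what a row does not reach is not made up. A row lasts 1/8 s, in which the tool goes at most 62.5 mm and 10.7 degrees, less where a joint would pass 70% of its speed; a pose out of reach is approached as far as the arm can. A call is refused whole if a number of a shift passes 6.25 or a number of a turn 10.7, either way. A call with a gripper value outside its range is refused whole. The fingers move at their own pace and stop on an object; "squeeze" is the grip in N (left out, the last holds). Time passes only in rows, so rows that do not move let the fingers close. It gives the time, the measured TCP pose, the force, the opening and the grip force at its end, in the units of the state.
- state(): the state, without advancing time (a new reading comes with each control period).
- capture(name): name is "scene" or "side" or "wrist"; returns a dict with "pixels" (420x560x3 uint8, red, green, blue), "depth" (420x560 float32, mm along the optical axis (not along the pixel's ray), 0 where there is no reading), "fx", "fy", "cx", "cy" (pixels), "position" and "attitude" of the camera in the world; the wrist camera has in their place "hand_eye" (4x4, takes a point from camera to tool coordinates, whose origin is the TCP and whose axes are the flange's). Camera axes: x right, y down, z forward; pixel columns grow to the right and rows downward; lengths in mm; the calibration is good to about 2 mm. The wrist camera is an equidistant fisheye: a pixel r from the principal point sees the ray r / f radians off the axis. A picture is of the moment at which its call begins: read the wrist's pose just before it.
- job_done(): hands the job in; it is judged then, once.
Trained networks look in the newest picture that a camera, given by its name, has taken for a name from the list of things; names that differ only in an ending like _2 or _b are one class to them, and where a whole thing is asked for, a point or a joint stands for the part that bears it (a point fixed in the world has none). Each returns a list of dicts, best first, with "conf" (0 to 1); they miss things now and then, are a little off and sometimes report something else, mostly with a low value. They report only what shows in the picture. A call takes as long as a camera call. They do not tell look-alikes from the thing itself.
- masks_of(camera, label): "region" (420x560 bool, what is visible of it) and "bbox" ([left, top, right, bottom] in pixels, round what is visible of it).
- pinpoint(camera, label): "xy" ([column, row] in pixels: a listed point, or the origin of a listed thing).
The state is a dict: "time_s": time; "joint_positions": joint angles; "qvel": joint speeds; "joint_efforts": joint torques, N m; "eef_pos": TCP position; "tool_rot": TCP orientation; "wrist_force": force on the tool from outside, world axes, zero at the start; "ft_torque": the same for the moment, N m; "finger_gap": opening from 0.0 (shut) to 1.0 (fully open); "finger_force": force on a finger pad.
Only numpy, scipy, OpenCV 4.12 (cv2) and the standard library are available. Lean on these libraries where they do the work, as an engineer would, in place of code of your own. Each camera call takes 0.05 s, during which the arm holds its last target. There are 200 camera calls.

## Working session

There is one attempt and no reset: what is moved stays moved. The work goes in short steps, Python scripts to look and compute and a tool call to move; the robot and the scene stay as the last step left them, time stands still between calls to the robot, and variables do not carry over. Pictures are saved under pics/ and viewed, at most 10 in all, crops included, and the job is handed in when it is done.

Besides the shell and the picture viewer there is one more tool, called after ">>>" as name(argument=value, ...) on one line, values as JSON. carry_out: Moves the arm, as the interface text tells. Its arguments: {"type":"object","properties":{"series":{"type":"array"},"squeeze":{"type":"number"}},"required":["series"]}

```bash
mkdir -p pics; cat > h.py <<'E'
import numpy as np, cv2
from scipy.spatial.transform import Rotation as R
from cell import state, capture, job_done, masks_of, pinpoint
def rot(q): return R.from_quat([q[1],q[2],q[3],q[0]]).as_matrix()
def cam(name):
    s=state(); c=capture(name)
    if name=='wrist':
        T=np.eye(4); T[:3,:3]=rot(s['tool_rot']); T[:3,3]=s['eef_pos']; c['T']=T@np.array(c['hand_eye'])
    else:
        T=np.eye(4); a=np.array(c['attitude'])
        T[:3,:3]=rot(a) if a.size==4 else a; T[:3,3]=c['position']; c['T']=T
    c['name']=name; return c
def ray(c,uv):
    x=(uv[0]-c['cx'])/c['fx']; y=(uv[1]-c['cy'])/c['fy']
    if c['name']=='wrist':
        r=np.hypot(x,y); k=np.sin(r)/r if r>1e-9 else 1; d=np.array([x*k,y*k,np.cos(r)])
    else: d=np.array([x,y,1.])
    return c['T'][:3,3], c['T'][:3,:3]@d
def at_z(c,uv,z):
    o,d=ray(c,uv); return o+d*(z-o[2])/d[2]
def at_depth(c,uv):
    u,v=int(round(uv[0])),int(round(uv[1])); D=c['depth'][max(v-1,0):v+2,max(u-1,0):u+2]; D=D[D>0]
    if not D.size: return None
    o,d=ray(c,uv); dc=c['T'][:3,:3].T@d; return o+d*np.median(D)/dc[2]
def tri(c1,u1,c2,u2):
    o1,d1=ray(c1,u1);o2,d2=ray(c2,u2)
    d1=d1/np.linalg.norm(d1); d2=d2/np.linalg.norm(d2)
    t=np.linalg.lstsq(np.c_[d1,-d2],o2-o1,rcond=None)[0]
    p,q=o1+t[0]*d1,o2+t[1]*d2; return (p+q)/2,np.linalg.norm(p-q)
def cloud(c,m):
    v,u=np.nonzero(m&(c['depth']>0)); D=c['depth'][v,u]
    x=(u-c['cx'])/c['fx']; y=(v-c['cy'])/c['fy']
    if c['name']=='wrist':
        r=np.hypot(x,y)+1e-12; k=np.tan(r)/r; x,y=x*k,y*k
    P=np.c_[x*D,y*D,D]; return P@c['T'][:3,:3].T+c['T'][:3,3]
def save(c,f): cv2.imwrite('pics/'+f,c['pixels'][:,:,::-1])
E
python3 - <<'E'
from h import *
np.set_printoptions(precision=1,suppress=True)
C={}
for n in('scene','side','wrist'):
    c=cam(n);C[n]=c;save(c,n+'0.png');print(n,c['T'].tolist() if n!='wrist' else c['T'][:3,3],c['fx'],c['cx'])
    for l in('turnbutton_pivot','turnbutton_knob','keyhole','key_grip','key','key_stand','switch_box','rig'):
        for r in pinpoint(n,l)[:3]:
            if r['conf']>.2: print(' ',l,round(r['conf'],2),np.array(r['xy']),at_depth(c,r['xy']))
cv2.imwrite('pics/both0.png',cv2.resize(np.hstack([C['scene']['pixels'],C['side']['pixels']])[:,:,::-1],(800,300)))
E
```

```text
scene [[0.49113067073233824, 0.596710291465597, -0.6346081407648709, 1412.5158942896987], [0.8708320585074546, -0.35392259139117827, 0.3411602631881716, -408.89149208764024], [-0.021028317613947134, -0.7201913824546886, -0.6934566911468456, 1035.050455804745], [0.0, 0.0, 0.0, 1.0]] 443.76909453673113 271.6231150133243
  turnbutton_pivot 0.61 [241.7 212.1] [409.4  15.6  -1.7]
  turnbutton_knob 0.68 [259.8 199.1] [530.2  26.7 146.5]
  keyhole 0.55 [123.1 254. ] [ 462.4 -387.4   72.2]
  key_grip 0.53 [387.3 175.5] [573.1 492.7  72.1]
  key_grip 0.5 [320.1 152.6] [351.5 367.5  76. ]
  key_grip 0.46 [345.1 169. ] [487.7 377.1  89.3]
  key 0.77 [322.3 166.2] [363.9 372.5  20.4]
  key 0.64 [380.1 189.2] [561.2 483.9   5.7]
  key 0.42 [344.7 182.9] [504.8 368.2  43.8]
  key_stand 0.77 [337.7 181.9] [491.4 348.   47.3]
  switch_box 0.82 [129.  270.3] [ 511.3 -389.5   51.8]
  rig 0.81 [266. 269.] [743.4 -71.2 106.2]
side [[-0.8761151107313565, -0.33422495735328894, 0.34744206802051925, 245.67456697636095], [-0.4819152280906005, 0.6272029073136491, -0.6118612800232506, 613.7503578610753], [-0.013417364963636602, -0.7034985365581781, -0.7105700411486078, 792.6817004736439], [0.0, 0.0, 0.0, 1.0]] 380.84864681442036 279.7747645138869
  turnbutton_pivot 0.72 [307.2 198. ] [ 568.  -112.7   60.9]
  turnbutton_knob 0.48 [301.5 216.2] [519.3  25.4 134.6]
  keyhole 0.8 [373.7 150.7] [ 466.4 -368.9   94.3]
  key_grip 0.75 [297.8 391.1] [348.7 379.4  88.7]
  key_grip 0.74 [164.2 391. ] [559.6 493.3  87.3]
  key 0.9 [296.6 405.8] [350.2 377.9   7.1]
  key 0.68 [243.2 381. ] [455.2 399.5  48.9]
  key 0.59 [170.8 404.9] [563.2 494.9  14.9]
  key_stand 0.56 [244.5 382.1] [451.8 400.1  49. ]
  switch_box 0.56 [371.2 167.9] [ 457.5 -341.5   49.7]
  switch_box 0.46 [353.4 237.8] [410.6 -82.5   5.6]
  rig 0.81 [260.9 218.2] [617.2  55.8 107.9]
wrist [ 280.  -563.8  384.6] 325.19226210127806 275.7879196319175
```

View pics/scene0.png

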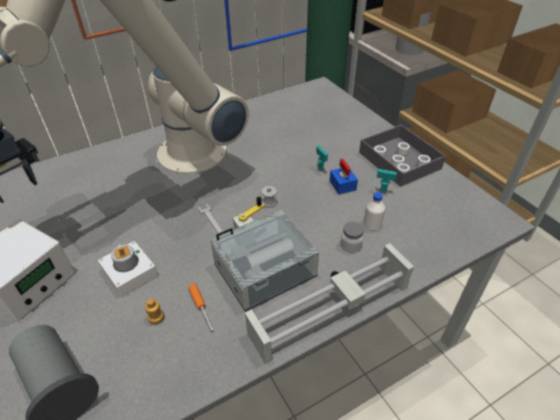

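View pics/side0.png

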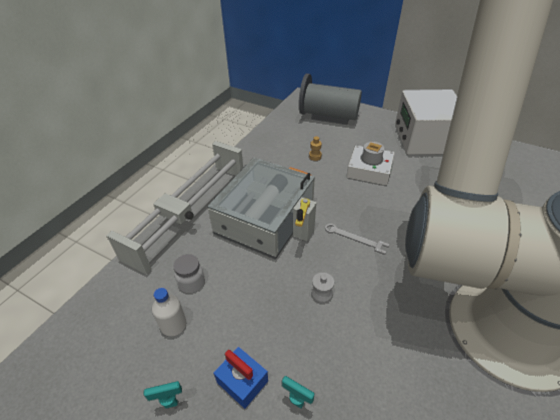

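The scene view shows the red handle in the blue stand at (345,169), with turquoise look-alikes at (321,157) and (386,178). In the side view the red handle is at (239,363), with look-alikes at (297,390) and (163,393). I choose the red one. The yellow bar runs from its bracket (243,220) to the knob (259,201) in scene. The lock is at (123,255) in scene and (373,150) in side.

```bash
cat >> h.py <<'E'
def colmask(c,name):
    h=cv2.cvtColor(c['pixels'],cv2.COLOR_RGB2HSV).astype(int);H,S,V=h[...,0],h[...,1],h[...,2]
    return {'red':((H<6)|(H>174))&(S>150)&(V>70),'yellow':(H>22)&(H<34)&(S>150)&(V>100),'blue':(H>108)&(H<128)&(S>150)&(V>60)}[name]
def comp(m):
    n,l,s,ce=cv2.connectedComponentsWithStats(m.astype(np.uint8)); i=1+np.argmax(s[1:,4]); return l==i
def plan(P):
    c=P.mean(0); w,v=np.linalg.eigh(np.cov(P[:,:2].T)); return c,np.degrees(np.arctan2(v[1,1],v[0,1])),np.sqrt(w)
E
python3 - <<'E'
from h import *
np.set_printoptions(precision=1,suppress=True)
C={n:cam(n) for n in('scene','side')}
for n,c in C.items():
    for col,roi in (('red','key_grip'),('yellow',''),('blue','')):
        m=colmask(c,col)
        k=np.zeros_like(m)
        b={'scene':{'red':(325,150,365,195),'yellow':(225,190,275,235),'blue':(325,155,365,200)},'side':{'red':(205,340,275,400),'yellow':(285,185,325,240),'blue':(205,340,275,410)}}[n][col]
        k[b[1]:b[3],b[0]:b[2]]=1
        if not (m&k).any(): print(n,col,'none');continue
        m=comp(m&k);P=cloud(c,m); zt=np.percentile(P[:,2],95)
        T=P[(P[:,2]>zt-5)&(P[:,2]<zt+4)]; v,u=np.nonzero(m)
        print(n,col,m.sum(),'ztop',zt,'mean',*plan(T)[:2],len(T),'pix',u.mean(),v.mean())
print(tri(C['scene'],[259.8,199.1],C['side'],[301.5,216.2]), tri(C['scene'],[123.1,254],C['side'],[373.7,150.7]))
for n,c in C.items():
  for l in('rig','switch_box','key_stand','roller','wrench','turnbutton'):
    for r in masks_of(n,l)[:1]:
        P=cloud(c,r['region']); h={'rig':108,'switch_box':50,'key_stand':50}.get(l)
        T=P[abs(P[:,2]-h)<4] if h else P
        if len(T)<8: print(n,l,len(T));continue
        bx=cv2.minAreaRect(T[:,:2].astype(np.float32)); print(n,l,round(r['conf'],2),len(T),[np.round(x,1) for x in bx], 'z',np.percentile(P[:,2],[5,50,95]))
E
```

```text
scene red 77 ztop 101.28922631678358 mean [473.8 384.8  98.9] 169.74131905663677 33 pix 344.68831168831167 166.36363636363637
scene yellow 82 ztop 123.15575855319383 mean [538.4 -11.4 120.6] 108.3652635181029 63 pix 250.23170731707316 211.85365853658536
scene blue 412 ztop 51.955680195815795 mean [480.6 378.2  49.7] -155.41781574735703 153 pix 342.9757281553398 181.45873786407768
side red 303 ztop 101.06653682619574 mean [467.8 389.7  99.3] 168.5181619192464 225 pix 238.63696369636963 364.0495049504951
side yellow 38 ztop 121.94170079475285 mean [533.4 -18.6 120.3] 111.7335083932454 38 pix 304.10526315789474 207.42105263157896
side blue 946 ztop 51.64155453713283 mean [464.9 392.2  49.7] -175.38142455360222 581 pix 242.5507399577167 381.24207188160676
(array([519.2,  30. , 137.5]), np.float64(4.247554054295632)) (array([ 470.7, -387.7,   80.8]), np.float64(0.2730742765566182))
scene rig 0.93 4506 [array([645.9, -37.1]), array([255.3, 237.7]), np.float64(1.1)] z [ 16.2 106.2 111.2]
scene switch_box 0.7 895 [array([ 475.4, -389.3]), array([132.3, 119.6]), np.float64(9.9)] z [ 1.8 49.4 
[... 267 characters left out ...]
rray([ 55.7, 198.2]), np.float64(48.5)] z [114.3 121.4 150. ]
side rig 0.84 4413 [array([643.8, -37.3]), array([253. , 240.7]), np.float64(1.7)] z [ 18.4 106.4 110.1]
side switch_box 0.57 604 [array([ 474.1, -387.9]), array([126.9, 122.2]), np.float64(11.7)] z [10.9 49.1 93.3]
side key_stand 0.95 1051 [array([470.1, 388.2]), array([71.1, 80.7]), np.float64(78.6)] z [ 8.5 49.  51.6]
side roller 0.78 557 [array([414.8, 120.8]), array([49.7, 51.6]), np.float64(18.8)] z [ 6.3 52.2 65.8]
side wrench 0.82 466 [array([407.6, -89.4]), array([ 42. , 179.5]), np.float64(88.4)] z [-0.1  5.9  9. ]
side turnbutton 0.53 214 [array([533.9,  -3.9]), array([23., 91.]), np.float64(11.5)] z [114.2 121.1 149.8]
```

```bash
cat >> h.py <<'E'
def go(pos,ydir=None,first='shift'):
    """tool-frame shift (cm) from current pose to pos (tool down), and az turn (deg) so tool y lies along world angle ydir (mod 180)"""
    s=state(); M=rot(s['tool_rot']); p=np.array(s['eef_pos']); a=np.degrees(np.arctan2(M[1,1],M[0,1]))
    out=M.T@(np.array(pos)-p)/10; 
    az=None
    if ydir is not None: az=-((ydir-a+90)%180-90)
    print('pos',p.round(1),'ang y',round(a,2),'z',M[:,2].round(4),'SHIFT',out.round(2),'AZ',None if az is None else round(az,2),'t',s['time_s'],'j6',round(s['joint_positions'][5],2),'F',np.round(s['wrist_force'],1),'gap',s['finger_gap'])
E
python3 - <<'E'
from h import *
go([400,-400,300],90)
print(np.array(capture('wrist')['hand_eye']).round(3))
E
```

```text
pos [ 209.5 -588.9  238.9] ang y -70.42 z [ 0.e+00 -1.e-04 -1.e+00] SHIFT [ 24.28 -11.41  -6.11] AZ 19.58 t 2.05 j6 -0.1 F [ 0.6  0.7 -0.5] gap 0.9986710934809436
[[-0.00000e+00 -9.64000e-01 -2.67000e-01  7.48140e+01]
 [ 1.00000e+00 -0.00000e+00  0.00000e+00  9.00000e-03]
 [-0.00000e+00 -2.67000e-01  9.64000e-01 -1.45703e+02]
 [ 0.00000e+00  0.00000e+00  0.00000e+00  1.00000e+00]]
```

>>> carry_out(series=[1, 0, 0, -6, 0, 0, 0, 1, 5, -2.3, 0, 0, 0, 0, 1, 5, -2.3, 0, 0, 0, 0, 1, 5, -2.3, 0, 0, 0, 0, 1, 5, -2.3, 0, 0, 0, 0, 1, 4.3, -2.2, 0, 0, 0, 0, 1, 0, 0, 0, 0, 0, 10, 1, 0, 0, 0, 0, 0, 9.6, 1, 0, 0, 0, 0, 0, 0, 1, 0, 0, 0, 0, 0, 0])

```text
time_s: 3.35
eef_pos: [400.1, -400.1, 299.0]
tool_rot: [0.0, 1.0, 0.002, 0.0]
wrist_force: [0.3, -0.7, 0.3]
finger_gap: 0.006
finger_force: 0.0
```

```bash
python3 - <<'E'
from h import *
np.set_printoptions(precision=1,suppress=True)
c=cam('wrist');save(c,'w1.png')
for l in('keyhole','lock','switch_box'):
    for r in pinpoint('wrist',l)[:1] if l!='lock' else []:
        print(l,r['conf'],np.array(r['xy']),at_z(c,r['xy'],95),at_depth(c,r['xy']))
    for r in masks_of('wrist',l)[:1]:
        print('mask',l,r['conf'],r['bbox'])
        P=cloud(c,r['region']);T=P[abs(P[:,2]-95)<4] if l!='switch_box' else P[abs(P[:,2]-50)<4]
        print(len(T),T.mean(0),cv2.minAreaRect(T[:,:2].astype(np.float32)))
go([470,15,152],0)
E
```

```text
keyhole 0.97 [267.3 118.6] [ 473.6 -391.    95. ] [ 473.4 -389.9   52.6]
mask keyhole 0.57 [237.3, 89.2, 294.5, 149.3]
2382 [ 473.7 -389.4   94. ] ((473.35870361328125, -389.2115783691406), (62.104427337646484, 62.71800994873047), 44.79457473754883)
mask lock 0.63 [239.0, 91.3, 292.9, 145.8]
2282 [ 474.1 -389.3   94.1] ((474.03277587890625, -389.21099853515625), (60.445037841796875, 61.48968505859375), 77.7420425415039)
switch_box 0.66 [268.6 117. ] [ 475.3 -392.4   95. ] [ 475.3 -391.5   53.4]
mask switch_box 0.68 [208.9, 58.9, 325.7, 177.6]
7695 [ 474.1 -390.    50. ] ((473.6095275878906, -389.25341796875), (129.97903442382812, 120.59405517578125), 10.384150505065918)
pos [ 400.2 -400.1  298.9] ang y -89.97 z [ 0.  0. -1.] SHIFT [  7.  -41.5  14.7] AZ -89.97 t 3.65 j6 0.68 F [-0.2  0.7 -0.1] gap 0.005599257750525743
```

>>> carry_out(series=[1, 0.3, -5.7, 0, 0, 0, 0, 1, 0.3, -5.7, 0, 0, 0, 0, 1, 0.3, -5.7, 0, 0, 0, 0, 1, 0.3, -5.7, 0, 0, 0, 0, 1, 0.3, -5.7, 0, 0, 0, 0, 1, 0.5, -5.7, 0, 0, 0, 0, 1, 1, -5.7, 0, 0, 0, 0, 1, 0, 0, 0, 0, 0, 0, 1, 0, 0, 0, 0, 0, 0])

```text
time_s: 4.78
eef_pos: [430.3, -1.1, 299.0]
tool_rot: [0.0, 1.0, 0.001, 0.0]
wrist_force: [0.4, -1.0, 0.1]
finger_gap: 0.001
finger_force: 0.0
```

```bash
python3 - <<'E'
from h import *
np.set_printoptions(precision=1,suppress=True)
c=cam('wrist');save(c,'w2.png')
K=None
for l,z in(('turnbutton_knob',136),('turnbutton_pivot',121)):
    for r in pinpoint('wrist',l)[:2]: print(l,r['conf'],np.array(r['xy']),at_z(c,r['xy'],z),at_depth(c,r['xy']))
m=comp(colmask(c,'yellow'));P=cloud(c,m);T=P[abs(P[:,2]-121)<4];print('bar',m.sum(),*plan(T),cv2.minAreaRect(T[:,:2].astype(np.float32)))
v,u=np.nonzero(m);k=np.zeros_like(m);k[v.min()-40:v.max()+40,max(u.min()-40,0):u.max()+40]=1
P=cloud(c,k);T=P[(P[:,2]>140)&(P[:,2]<156)];print('knob',len(T),T.mean(0),np.ptp(T,0))
for r in masks_of('wrist','rig')[:1]:
    P=cloud(c,r['region']);T=P[abs(P[:,2]-108)<3];print('rig',len(T),cv2.minAreaRect(T[:,:2].astype(np.float32)))
go([487,16,160],20)
E
```

```text
turnbutton_knob 0.66 [247.8  94.2] [527.4  24.9 136. ] [526.3  23.6 151.4]
turnbutton_pivot 0.8 [312.6  82.4] [540.6 -37.4 121. ] [540.2 -36.9 124.9]
turnbutton_pivot 0.39 [ 10.7 163.3] [471.5 341.8 121. ] [467.4 383.   82.2]Traceback (most recent call last):
  File "<stdin>", line 7, in <module>
  File "h.py", line 41, in comp
    n,l,s,ce=cv2.connectedComponentsWithStats(m.astype(np.uint8)); i=1+np.argmax(s[1:,4]); return l==i
                                                                       ~~~~~~~~~^^^^^^^^^
    return _wrapfunc(a, 'argmax', axis=axis, out=out, **kwds)
    return bound(*args, **kwds)
ValueError: attempt to get argmax of an empty sequence
```

View pics/w2.png

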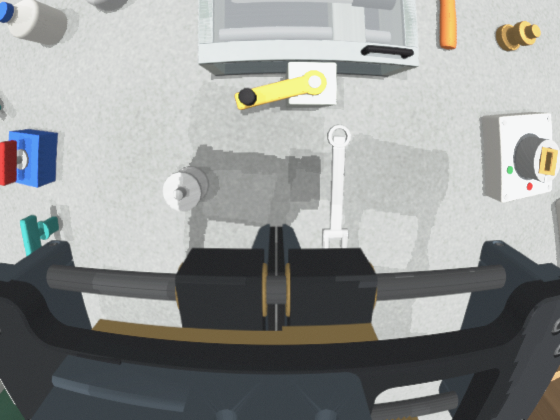

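View pics/w1.png

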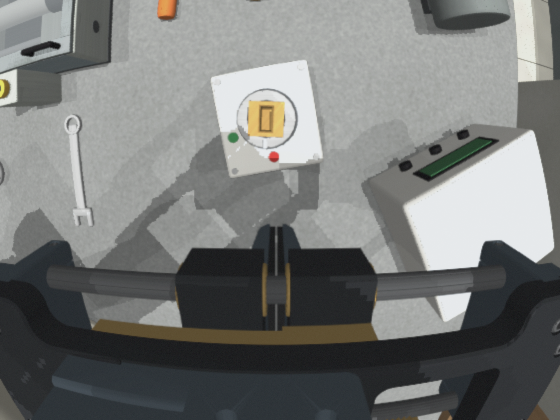

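Image w2 shows the yellow bar running from the pivot at (314,81) to the knob at (247,97). The roller at (182,188) is clear of it. Image w1 shows the lock slot at (266,119) roughly along world x, with the pointer near the red dot (274,156) and the green dot at (233,137).

>>> carry_out(series=[1, 3, -0.9, 4, 0, 0, 0, 1, 3.1, -0.9, 4, 0, 0, 0, 1, 0, 0, 0, 0, 0, -10.5, 1, 0, 0, 0, 0, 0, -10.5, 1, 0, 0, 0, 0, 0, -10.5, 1, 0, 0, 0, 0, 0, -10.5, 1, 0, 0, 0, 0, 0, -10.5, 1, 0, 0, 0, 0, 0, -10.5, 1, 0, 0, 0, 0, 0, -10.5, 1, 0, 0, 0, 0, 0, -10.5, 1, 0, 0, 0, 0, 0, -10.5, 1, 0, 0, 0, 0, 0, -10.5])

```text
time_s: 6.42
eef_pos: [491.4, 15.7, 218.9]
tool_rot: [-0.0, 0.607, 0.794, -0.0]
wrist_force: [0.0, 0.2, 0.1]
finger_gap: 0.001
finger_force: 0.0
```

```bash
python3 - <<'E'
from h import *
go([491,17,155],15)
E
```

```text
pos [491.4  15.7 218.9] ang y 15.21 z [-0. -0. -1.] SHIFT [ 0.14 -0.    6.39] AZ 0.21 t 6.425 j6 -0.36 F [0.  0.2 0.1] gap 0.0005984087705884169
```

>>> carry_out(series=[1, 0.1, 0, 3.2, 0, 0, 0, 1, 0, 0, 3.2, 0, 0, 0, 1, 0, 1.3, 0, 0, 0, 0, 1, 0.27, 1.18, 0, 0, 0, 10, 1, 0.27, 1.18, 0, 0, 0, 10, 1, 0.27, 1.18, 0, 0, 0, 10, 1, 0.27, 1.18, 0, 0, 0, 10, 1, 0.27, 1.18, 0, 0, 0, 10, 1, 0.27, 1.18, 0, 0, 0, 10, 1, 0.27, 1.18, 0, 0, 0, 10, 1, 0.27, 1.18, 0, 0, 0, 10])

```text
time_s: 7.8
eef_pos: [593.8, 9.7, 156.5]
tool_rot: [0.0, 0.977, 0.213, 0.001]
wrist_force: [-1.5, 1.3, -0.8]
finger_gap: 0.003
finger_force: 0.9
```

```bash
cat > bar.py <<'E'
from h import *
np.set_printoptions(precision=1,suppress=True)
for n in('scene','side'):
    c=cam(n);m=colmask(c,'yellow');k=np.zeros_like(m)
    b=(215,185,320,250) if n=='scene' else (240,170,330,245)
    k[b[1]:b[3],b[0]:b[2]]=1;m&=k
    if m.sum()<10: print('none');continue
    P=cloud(c,comp(m));T=P[abs(P[:,2]-121)<5]
    if len(T)>5: print(n,len(T),*plan(T))
    for r in pinpoint(n,'turnbutton_knob')[:1]: print(r['conf'],at_z(c,r['xy'],136))
go([607,-15,155],-89)
E
python3 bar.py
```

```text
none
none
pos [594.2   9.1 156.3] ang y -65.26 z [ 0. -0. -1.] SHIFT [0.1 2.7 0.1] AZ 23.74 t 7.9 j6 1.05 F [0.3 0.2 0.1] gap 0.003949857257782098
```

>>> carry_out(series=[1, 0.24, 0.94, 0, 0, 0, 8, 1, 0.24, 0.94, 0, 0, 0, 8, 1, 0.24, 0.94, 0, 0, 0, 8, 1, 0, 0, 0, 0, 0, 0, 1, 0, 0.15, 0, 0, 0, 0, 1, 0, 0.15, 0, 0, 0, 0, 1, 0, 0, 0, 0, 0, 0])

```text
time_s: 8.78
eef_pos: [607.3, -17.4, 155.1]
tool_rot: [-0.0, 1.0, 0.009, 0.0]
wrist_force: [0.6, 0.4, 1.1]
finger_gap: 0.004
finger_force: 0.5
```

```bash
python3 bar.py
```

```text
none
none
pos [607.2 -17.4 155. ] ang y -88.97 z [-0.  0. -1.] SHIFT [-0.  -0.2 -0. ] AZ 0.03 t 8.875 j6 1.43 F [0.6 1.8 1. ] gap 0.00973358124696963
```

>>> carry_out(series=[1, 0, 0.15, 0, 0, 0, 0, 1, 0, 0.15, 0, 0, 0, 0, 1, 0, 0.15, 0, 0, 0, 0, 1, 0, 0, 0, 0, 0, 0])

```text
time_s: 9.38
eef_pos: [607.4, -19.9, 154.9]
tool_rot: [-0.002, 1.0, 0.009, 0.0]
wrist_force: [1.9, 19.0, 1.9]
finger_gap: 0.002
finger_force: 9.9
```

>>> carry_out(series=[1, 0, -1.2, 0, 0, 0, 0, 1, 0, -0.8, 0, 0, 0, 0, 1, 0, 0, -6, 0, 0, 0, 1, 0, 0, -6, 0, 0, 0, -1, -2.6, -5, -2, 0, 0, 0, -1, -2.6, -5, 0, 0, 0, 0, -1, -2.6, -5, 0, 0, 0, 0, -1, -2.6, -5, 0, 0, 0, 0, -1, -2.6, -5, 0, 0, 0, 0, -1, -2.6, -5, 0, 0, 0, 0, -1, -2.6, -5, 0, 0, 0, 0, -1, -2, -4, 0, 0, 0, 0])

```text
time_s: 10.88
eef_pos: [396.9, 386.2, 295.0]
tool_rot: [0.0, 1.0, 0.009, 0.0]
wrist_force: [0.4, -0.3, -1.1]
finger_gap: 0.849
finger_force: 0.0
```

>>> carry_out(series=[-1, 0, 0, 0, 0, 0, 6, -1, 0, 0, 0, 0, 0, 6, -1, 0, 0, 0, 0, 0, 0])

```text
time_s: 11.25
eef_pos: [398.2, 384.5, 294.8]
tool_rot: [0.0, 0.995, -0.096, -0.0]
wrist_force: [0.4, -0.0, -0.2]
finger_gap: 0.998
finger_force: 0.0
```

```bash
cat > key.py <<'E'
from h import *
import sys
np.set_printoptions(precision=1,suppress=True)
c=cam('wrist')
for r in pinpoint('wrist','key_grip')[:3]: print('grip',r['conf'],np.array(r['xy']),at_z(c,r['xy'],85))
m=comp(colmask(c,'red'));P=cloud(c,m);zt=np.percentile(P[:,2],95);T=P[abs(P[:,2]-zt)<4]
print('red',m.sum(),'z',np.percentile(P[:,2],[5,50,95]),*plan(T),cv2.minAreaRect(T[:,:2].astype(np.float32)))
for r in masks_of('wrist','key_stand')[:1]:
    P=cloud(c,r['region']);T=P[abs(P[:,2]-50)<4];print('stand',len(T),cv2.minAreaRect(T[:,:2].astype(np.float32)))
save(c,sys.argv[1]+'.png')
E
python3 key.py w3
python3 - <<'E'
from h import *
np.set_printoptions(precision=1,suppress=True)
c=cam('scene');s=cam('side')
for n,k in(('scene',c),('side',s)):
    for l,z in(('turnbutton_pivot',121),('turnbutton_knob',136)):
        for r in pinpoint(n,l)[:2]: print(n,l,r['conf'],np.array(r['xy']),at_z(k,r['xy'],z))
a=c['pixels'][180:260,200:300];b=s['pixels'][160:240,240:340]
cv2.imwrite('pics/btn.png',cv2.resize(np.hstack([a,b])[:,:,::-1],None,fx=4,fy=4,interpolation=cv2.INTER_CUBIC))
go([470,387,180],79)
E
```

```text
grip 0.78 [290.4 221.3] [352.8 375.8  85. ]
grip 0.74 [259.9 120.5] [471.5 387.4  85. ]
grip 0.66 [261.7 123.2] [468.2 386.1  85. ]
red 661 z [ 98.1  99.6 101. ] [470.3 388.2  99.6] 169.29753962512163 [ 3.4 17.4] ((469.71148681640625, 388.6026306152344), (11.574555397033691, 60.21134948730469), 78.85196685791016)
stand 2689 ((470.30810546875, 388.81268310546875), (70.35869598388672, 78.92135620117188), 78.74574279785156)
scene turnbutton_pivot 0.62 [238.7 212.8] [526.3 -43.7 121. ]
scene turnbutton_pivot 0.47 [125.  254.9] [ 516.3 -384.9  121. ]
scene turnbutton_knob 0.7 [254.6 226.8] [615.2 -36.3 136. ]
pos [398.4 384.4 294.9] ang y -101.0 z [ 0. -0. -1.] SHIFT [ 7.  -1.6 11.5] AZ -0.0 t 11.7 j6 2.42 F [ 1.1 -0.3 -0.1] gap 0.997359065749592
```

View pics/btn.png

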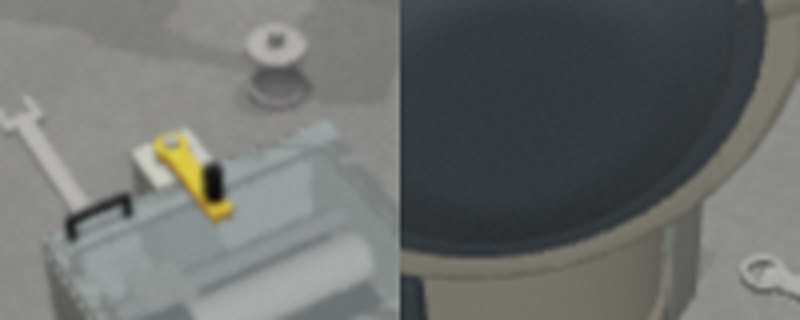

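View pics/w3.png

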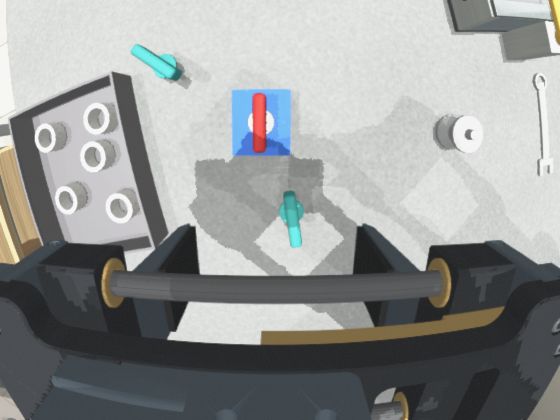

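The left half of btn.png shows the yellow bar across the lid edge with the knob at (212,180), and the arm hides it in the right half. Image w3 shows the red key in the blue stand at (260,122), with turquoise look-alikes at (157,62) and (291,212). Its measured top is z≈100, as it should be, so I grasp it.

>>> carry_out(series=[-1, 3.5, -0.9, 0, 0, 0, 0, -1, 3.5, -0.9, 0, 0, 0, 0, -1, 0, 0, 5, 0, 0, 0, -1, 0, 0, 5, 0, 0, 0, -1, 0, 0, 0, 0, 0, 0])

```text
time_s: 12.32
eef_pos: [468.9, 387.6, 192.0]
tool_rot: [0.002, 0.995, -0.096, -0.003]
wrist_force: [1.0, -0.3, 0.8]
finger_gap: 1.0
finger_force: 0.0
```

```bash
python3 key.py w4; python3 -c "
from h import *
go([470.2,388.4,92],78.9)"
```

```text
grip 0.85 [310.9 320.1] [356.  374.9  85. ]
grip 0.7 [132.2 122.7] [564.5 487.8  85. ]
grip 0.56 [273.  212.6] [467.3 389.4  85. ]
red 1282 z [ 96.6  99.6 100.8] [471.8 388.1  99.6] 169.0655566361482 [ 3.5 17.5] ((470.6865234375, 388.47711181640625), (12.056520462036133, 61.249267578125), 79.25926208496094)
stand 4762 ((469.3831481933594, 388.6169128417969), (69.82888793945312, 81.47372436523438), 78.88678741455078)
pos [471.4 389.4 197.1] ang y -101.0 z [ 0.0023  0.0015 -1.    ] SHIFT [-0.12  0.15 10.51] AZ 0.1 t 12.475 j6 2.36 F [-0.2 -0.3  0.9] gap 1.0009676930048594
```

>>> carry_out(series=[-1, 0, 0, 4, 0, 0, 0, -1, 0, 0, 4, 0, 0, 0, -1, 0, 0, 2.3, 0, 0, 0, -1, 0, 0, 0, 0, 0, 0, 1, 0, 0, 0, 0, 0, 0, 1, 0, 0, 0, 0, 0, 0, 1, 0, 0, 0, 0, 0, 0, 1, 0, 0, 0, 0, 0, 0, 1, 0, 0, 0, 0, 0, 0, 1, 0, 0, 0, 0, 0, 0], squeeze=40)

```text
time_s: 13.72
eef_pos: [470.5, 388.8, 91.9]
tool_rot: [0.0, 0.995, -0.096, -0.0]
wrist_force: [-0.5, -0.0, 0.8]
finger_gap: 0.376
finger_force: 0.0
```

>>> carry_out(series=[1, 0, 0, 0, 0, 0, 0, 1, 0, 0, 0, 0, 0, 0, 1, 0, 0, 0, 0, 0, 0, 1, 0, 0, 0, 0, 0, 0])

```text
time_s: 14.22
eef_pos: [470.5, 388.8, 91.9]
tool_rot: [0.0, 0.995, -0.096, -0.0]
wrist_force: [-0.1, -1.0, -0.7]
finger_gap: 0.154
finger_force: 40.0
```

>>> carry_out(series=[1, 0, 0, -4, 0, 0, 0, 1, 0, 0, -5.5, 0, 0, 0, 1, 0, 0, -5.5, 0, 0, 0, 1, 0, 0, -5, 0, 0, 0, 1, 0.5, 5.2, 0, 0, 0, 0, 1, 0.5, 5.2, 0, 0, 0, 0, 1, 0.5, 5.2, 0, 0, 0, 0, 1, 0.5, 5.2, 0, 0, 0, 0, 1, 0.5, 5.2, 0, 0, 0, 0, 1, 0.5, 5.2, 0, 0, 0, 0, 1, 0.5, 5.2, 0, 0, 0, 0, 1, 0.5, 5.2, 0, 0, 0, 0])

```text
time_s: 15.72
eef_pos: [429.8, -28.7, 292.0]
tool_rot: [0.0, 0.995, -0.096, 0.0]
wrist_force: [1.6, 0.0, -2.2]
finger_gap: 0.152
finger_force: 40.0
```

>>> carry_out(series=[1, 0.5, 5.2, 0, 0, 0, 0, 1, 0.5, 5.2, 0, 0, 0, 0, 1, 0.5, 5.2, 0, 0, 0, 0, 1, 0.6, 5.2, 0, 0, 0, 0, 1, 0.6, 5.2, 0, 0, 0, 0, 1, 0.6, 5.2, 0, 0, 0, 0, 1, 0.6, 5, 0, 0, 0, 0, 1, 0, 0, 0, 0, 0, 0, 1, 0, 0, 0, 0, 0, 0])

```text
time_s: 16.85
eef_pos: [399.2, -389.5, 291.6]
tool_rot: [-0.0, 0.995, -0.096, -0.0]
wrist_force: [0.7, 0.5, -0.7]
finger_gap: 0.15
finger_force: 40.0
```

```bash
cat > lock.py <<'E'
from h import *
import sys
np.set_printoptions(precision=1,suppress=True)
c=cam('wrist');save(c,sys.argv[1]+'.png');np.savez(sys.argv[1],**{k:c[k] for k in('pixels','depth','T','fx','fy','cx','cy')})
r=masks_of('wrist','switch_box')[:1][0];P=cloud(c,r['region']);T=P[abs(P[:,2]-50)<4];print('box',cv2.minAreaRect(T[:,:2].astype(np.float32)))
k=np.ones(c['depth'].shape,bool);P=cloud(c,k);d=np.hypot(P[:,0]-474,P[:,1]+389.3)
T=P[(d<40)&(abs(P[:,2]-94)<3)];print('cyl',len(T),cv2.minEnclosingCircle(T[:,:2].astype(np.float32)))
vv,uu=np.nonzero(c['depth']>0)
for r in pinpoint('wrist','keyhole')[:1]: print('hole',r['conf'],np.array(r['xy']),at_z(c,r['xy'],95))
# slot: deep pixels; project pixel rays to z=95
h=P[(d<18)]; idx=np.nonzero(d<22)[0]
px=np.c_[uu,vv][idx]; Z=P[idx,2]; low=px[Z<88]
Q=np.array([at_z(c,q,95) for q in px]); 
hs=cv2.cvtColor(c['pixels'],cv2.COLOR_RGB2HSV)
print('deep',len(low)); 
if len(low)>10:
    Q=np.array([at_z(c,q,95)[:2] for q in low],np.float32);print(plan(np.c_[Q,Q[:,0]*0]),cv2.minAreaRect(Q))
go([474,-389,200])
E
python3 lock.py w5
python3 - <<'E'
import cv2
a=cv2.imread('pics/w5.png');cv2.imwrite('pics/w5c.png',cv2.resize(a[50:250,180:400],None,fx=3,fy=3,interpolation=cv2.INTER_CUBIC))
E
```

```text
box ((473.8159484863281, -389.1004943847656), (130.17774963378906, 120.46766662597656), 10.19933795928955)
cyl 2448 ((473.69024658203125, -389.0236511230469), 31.96797752380371)
hole 0.77 [261.1 118.6] [ 474.2 -388.7   95. ]
deep 303
(array([ 473.7, -390. ,    0. ], dtype=float32), np.float64(176.1337448254702), array([4.5, 7.8])) ((470.27459716796875, -395.95904541015625), (25.382122039794922, 32.61082458496094), 88.5469970703125)
pos [ 399.5 -389.   292.1] ang y -100.96 z [-0.  0. -1.] SHIFT [ 7.3 -1.4  9.2] AZ None t 17.0 j6 0.88 F [-0.3 -0.2 -1.6] gap 0.15138658037570632
```

View pics/w5c.png

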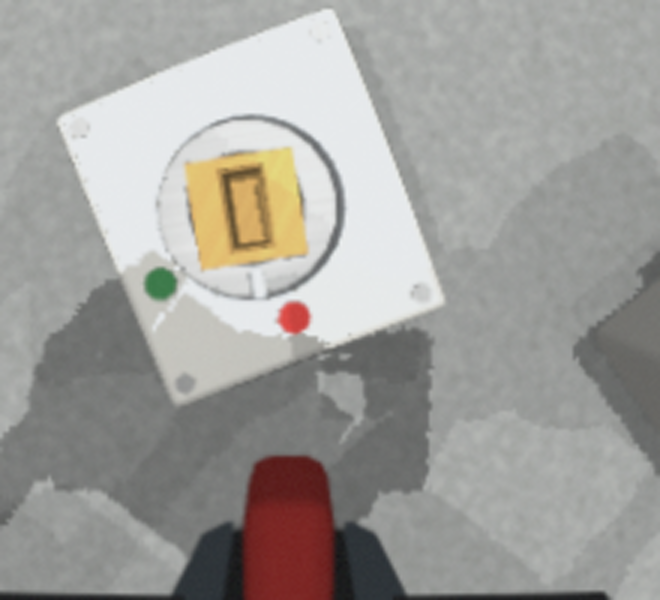

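```bash
python3 - <<'E'
from h import *
np.set_printoptions(precision=2,suppress=True)
z=np.load('w5.npz');c={k:z[k] for k in z.files};c['name']='wrist'
f=lambda p:at_z(c,[(p[0]-1)/3+180,(p[1]-1)/3+50],95)[:2]
pl=np.array([f(p) for p in((187,163),(293,147),(307,254),(202,270))]);print('plate',pl.mean(0),cv2.minAreaRect(pl.astype(np.float32)))
# refined plate by colour
h=cv2.cvtColor(c['pixels'],cv2.COLOR_RGB2HSV).astype(int);m=(h[...,0]>12)&(h[...,0]<26)&(h[...,1]>100)
k=np.zeros_like(m);k[90:150,235:290]=1
m=comp(m&k);v,u=np.nonzero(m);Q=np.array([at_z(c,q,95)[:2] for q in np.c_[u,v]],np.float32);print(len(Q),cv2.minAreaRect(Q))
# dark slot outline in brass
hull=cv2.convexHull(np.c_[u,v].astype(np.int32));f2=np.zeros(m.shape,np.uint8);cv2.fillConvexPoly(f2,hull,1);f2=cv2.erode(f2,np.ones((7,7)))
d=(f2>0)&(h[...,2]<150);v,u=np.nonzero(d);Q=np.array([at_z(c,q,95)[:2] for q in np.c_[u,v]],np.float32);print('slot',len(Q),cv2.minAreaRect(Q),plan(np.c_[Q,Q[:,:1]])[1])
po=f((257,285));print('pointer',po,np.degrees(np.arctan2(*(po-pl.mean(0))[::-1])))
for n,p in(('red',(294,317)),('green',(160,284))):
    q=at_z(c,[p[0]/3+180,p[1]/3+50],50)[:2];print(n,np.degrees(np.arctan2(q[1]+389.1,q[0]-473.8)))
E
```

```text
plate [ 473.46 -389.58] ((473.4025573730469, -389.5714111328125), (37.139766693115234, 38.55665969848633), 86.3868179321289)
1217 ((473.8353576660156, -389.01666259765625), (37.390995025634766, 37.9581184387207), 88.35519409179688)
slot 110 ((473.6684875488281, -388.8773498535156), (13.026918411254883, 27.31883430480957), 85.86968994140625) 172.20807260386664
pointer [ 446.29 -387.69] 176.00687400477614
red -169.54294591549979
green 119.49826689015732
```

The crop of w5 shows the brass plate with its slot centred at (245,207), the pointer at (257,285), the red dot at (294,317) and the green dot at (160,284). The slot lies at about -4° in the world frame and the lock is at about 0.25 rad.

>>> carry_out(series=[1, 3.6, -0.7, 0, 0, 0, 0, 1, 3.7, -0.8, 0, 0, 0, 0, 1, 0, 0, 5, 0, 0, -3.5, 1, 0, 0, 4.5, 0, 0, -3.4, 1, 0, 0, 0, 0, 0, 0, 1, 0, 0, 0, 0, 0, 0])

```text
time_s: 17.75
eef_pos: [474.7, -389.4, 198.8]
tool_rot: [0.001, 0.999, -0.036, 0.001]
wrist_force: [-0.1, -0.1, -0.2]
finger_gap: 0.153
finger_force: 40.0
```

```bash
python3 - <<'E'
from h import *
np.set_printoptions(precision=1,suppress=True)
go([474,-388.8,180],85.9)
c=cam('wrist');save(c,'w6.png')
for n in('scene','side'):
    c=cam(n);save(c,n+'6.png')
a=cv2.imread('pics/scene6.png')[195:275,80:180];b=cv2.imread('pics/side6.png')[90:190,320:445]
cv2.imwrite('pics/x6.png',np.hstack([cv2.resize(a,(400,320),interpolation=2),cv2.resize(b,(400,320),interpolation=2)]))
E
```

```text
pos [ 474.7 -389.4  198.8] ang y -94.17 z [ 0. -0. -1.] SHIFT [-0.1 -0.1  1.9] AZ -0.07 t 17.75 j6 0.86 F [-0.1 -0.1 -0.2] gap 0.15287183799879936
```

View pics/x6.png

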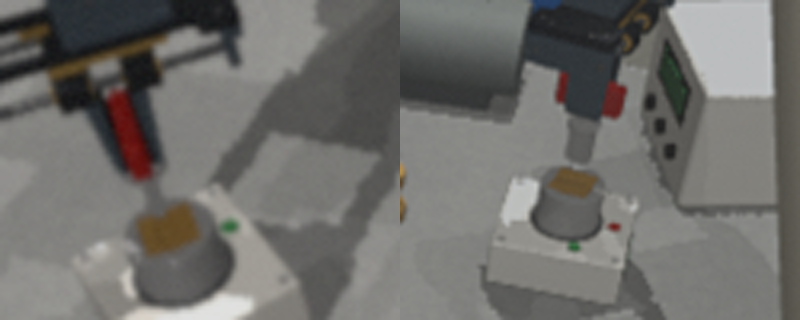

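The x6 crops show the key held upright above the lock: its blade is at (152,190) over the plate at (170,228) on the left, and at (580,145) over (574,182) on the right.

>>> carry_out(series=[1, -0.07, -0.06, 1, 0, 0, 0, 1, 0, 0, 0.8, 0, 0, 0, 1, 0, 0, 0.5, 0, 0, 0, 1, 0, 0, 0.4, 0, 0, 0, 1, 0, 0, 0, 0, 0, 0])

```text
time_s: 18.52
eef_pos: [473.2, -388.5, 169.6]
tool_rot: [-0.0, 0.999, -0.036, -0.0]
wrist_force: [0.5, 0.3, -1.5]
finger_gap: 0.15
finger_force: 40.0
```

```bash
python3 -c "
from h import *
go([474,-388.8,137],85.9)"
```

```text
pos [ 473.2 -388.5  169.6] ang y -94.12 z [-3.e-04  3.e-04 -1.e+00] SHIFT [0.08 0.03 3.26] AZ -0.02 t 18.525 j6 0.86 F [ 0.5  0.3 -1.5] gap 0.15039797441717329
```

>>> carry_out(series=[1, 0.05, 0, 0.6, 0, 0, 0, 1, 0, 0, 0.6, 0, 0, 0, 1, 0, 0, 0.6, 0, 0, 0, 1, 0, 0, 0.6, 0, 0, 0, 1, 0, 0, 0.5, 0, 0, 0, 1, 0, 0, 0, 0, 0, 0])

```text
time_s: 19.27
eef_pos: [473.6, -388.5, 140.5]
tool_rot: [-0.0, 0.999, -0.036, -0.0]
wrist_force: [0.8, -0.8, -0.7]
finger_gap: 0.152
finger_force: 40.0
```

>>> carry_out(series=[1, 0, 0, 0.2, 0, 0, 0, 1, 0, 0, 0.15, 0, 0, 0, 1, 0, 0, 0.1, 0, 0, 0, 1, 0, 0, 0, 0, 0, 0, 1, 0, 0, 0, 0, 0, 0])

```text
time_s: 19.9
eef_pos: [473.8, -388.6, 136.8]
tool_rot: [0.0, 0.999, -0.036, 0.0]
wrist_force: [-1.8, 1.1, 5.4]
finger_gap: 0.151
finger_force: 40.0
```

>>> carry_out(series=[1, 0, 0, 0, 0, 0, 9, 1, 0, 0, 0, 0, 0, 9, 1, 0, 0, 0, 0, 0, 9, 1, 0, 0, 0, 0, 0, 9, 1, 0, 0, 0, 0, 0, 9, 1, 0, 0, 0, 0, 0, 9, 1, 0, 0, 0, 0, 0, 0, 1, 0, 0, 0, 0, 0, 0])

```text
time_s: 20.9
eef_pos: [473.9, -388.7, 136.9]
tool_rot: [0.0, 0.875, -0.485, 0.0]
wrist_force: [-0.2, 1.0, 5.6]
finger_gap: 0.152
finger_force: 40.0
```

```bash
cat > t.py <<'E'
from h import *
go([473.8,-388.8,137]);print('torque',np.round(state()['ft_torque'],2))
E
python3 t.py
```

```text
pos [ 473.9 -388.7  136.9] ang y -147.96 z [ 5.e-04 -5.e-04 -1.e+00] SHIFT [ 0.    0.01 -0.01] AZ None t 20.9 j6 1.8 F [-0.2  1.   5.6] gap 0.1519862364275358
torque [ 0.33  0.22 -0.08]
```

>>> carry_out(series=[1, 0, 0, 0, 0, 0, 3, 1, 0, 0, 0, 0, 0, 3, 1, 0, 0, 0, 0, 0, 3, 1, 0, 0, 0, 0, 0, 0, 1, 0, 0, 0, 0, 0, 0])

```text
time_s: 21.52
eef_pos: [474.0, -388.7, 136.9]
tool_rot: [0.0, 0.834, -0.552, 0.0]
wrist_force: [-0.8, 1.2, 4.9]
finger_gap: 0.151
finger_force: 40.0
```

```bash
python3 t.py
```

```text
pos [ 474.  -388.7  136.9] ang y -156.96 z [ 6.e-04 -5.e-04 -1.e+00] SHIFT [-0.    0.02 -0.01] AZ None t 21.525 j6 1.96 F [-0.8  1.2  4.9] gap 0.15106624131330465
torque [ 0.36  0.16 -0.08]
```

>>> carry_out(series=[1, 0, 0, 0, 0, 0, 2, 1, 0, 0, 0, 0, 0, 2, 1, 0, 0, 0, 0, 0, 2, 1, 0, 0, 0, 0, 0, 0, 1, 0, 0, 0, 0, 0, 0])

```text
time_s: 22.15
eef_pos: [474.0, -388.8, 136.9]
tool_rot: [0.0, 0.804, -0.594, 0.0]
wrist_force: [-0.7, 0.7, 4.7]
finger_gap: 0.154
finger_force: 40.4
```

```bash
python3 t.py
```

```text
pos [ 474.  -388.8  136.9] ang y -162.92 z [ 4.e-04 -9.e-04 -1.e+00] SHIFT [-0.    0.02 -0.01] AZ None t 22.15 j6 2.06 F [-0.7  0.7  4.7] gap 0.1539405861893552
torque [0.3  0.09 1.29]
```

>>> carry_out(series=[-1, 0, 0, 0, 0, 0, 0, -1, 0, 0, 0, 0, 0, 0, -1, 0, 0, 0, 0, 0, 0, -1, 0, 0, 0, 0, 0, 0, -1, 0, 0, 0, 0, 0, 0, -1, 0, 0, -2, 0, 0, 0, -1, 0, 0, -4, 0, 0, 0, -1, 0, 0, -5, 0, 0, 0, -1, 0, 0, -5, 0, 0, 0, -1, -3, 0, 0, 0, 0, 0, -1, 0, 0, 0, 0, 0, 0])

```text
time_s: 23.52
eef_pos: [464.7, -358.6, 297.1]
tool_rot: [-0.0, 0.804, -0.595, 0.0]
wrist_force: [-0.6, 0.3, -0.4]
finger_gap: 0.998
finger_force: 0.0
```

```bash
python3 - <<'E'
from h import *
np.set_printoptions(precision=1,suppress=True)
c=cam('wrist');save(c,'w7.png');m=comp(colmask(c,'red'));P=cloud(c,m);zt=np.percentile(P[:,2],90);T=P[abs(P[:,2]-zt)<4]
print('red',m.sum(),'z',np.percentile(P[:,2],[5,50,95]),*plan(T),cv2.minAreaRect(T[:,:2].astype(np.float32)))
s=cam('scene');save(s,'s7.png');d=cam('side');save(d,'d7.png')
a=s['pixels'][190:310,90:290];b=d['pixels'][110:250,200:420]
cv2.imwrite('pics/x7.png',np.vstack([np.hstack([cv2.resize(a,(400,240)),cv2.resize(b,(400,240))]),cv2.resize(c['pixels'],(480,360))[:, :480] if 0 else np.hstack([cv2.resize(c['pixels'],(400,300)),np.zeros((300,400,3),np.uint8)])])[:,:,::-1])
go([474,-389,300])
E
```

```text
red 846 z [142.9 144.7 145.9] [ 473.8 -390.   144.6] 110.90571829055926 [ 3.4 17.5] ((473.6053771972656, -389.4761657714844), (12.348532676696777, 61.563297271728516), 20.755435943603516)
pos [ 465.1 -360.2  296.1] ang y -163.11 z [-0.  0. -1.] SHIFT [ 3.  -0.  -0.4] AZ None t 23.675 j6 2.09 F [ 0.3  1.5 -0.4] gap 0.9986285466818432
```

View pics/x7.png

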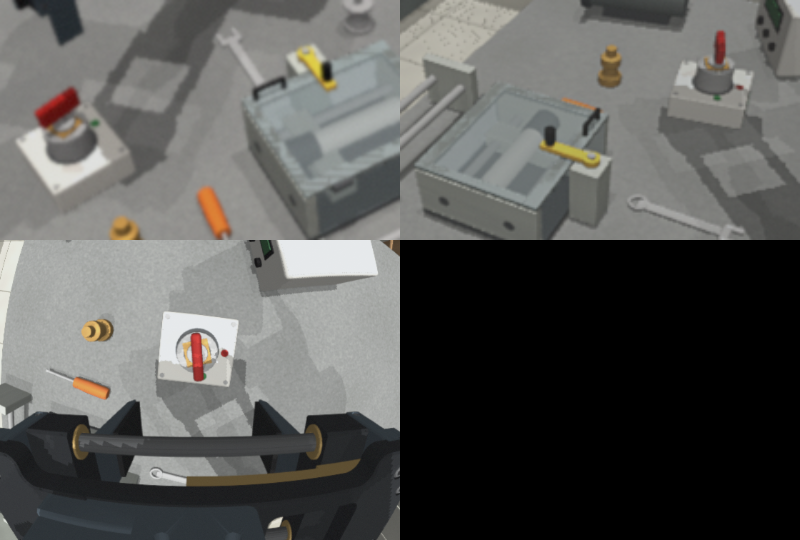

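The composite x7 shows the key upright in the lock at (197,357) in the wrist view, with its top at z=145, so it is fully home. The bar lies across the shut lid at (570,148) in the side view. Next I check the cylinder angle from the brass plate.

```bash
python3 - <<'E'
from h import *
c=cam('wrist');h=cv2.cvtColor(c['pixels'],cv2.COLOR_RGB2HSV).astype(int)
m=(h[...,0]>12)&(h[...,0]<26)&(h[...,1]>100)
v,u=np.nonzero(m);Q=np.array([at_z(c,q,95)[:2] for q in np.c_[u,v]],np.float32)
Q=Q[np.hypot(Q[:,0]-473.8,Q[:,1]+389)<29];print(len(Q),cv2.minAreaRect(Q))
g=c['pixels'][105:185,235:315];print(g.shape)
cv2.imwrite('pics/c8.png',cv2.resize(c['pixels'][:,:,::-1][100:215,215:345],None,fx=5,fy=5,interpolation=cv2.INTER_CUBIC))
E
```

```text
370 ((473.8656921386719, -389.15911865234375), (37.51472091674805, 36.83964920043945), 28.41749382019043)
(80, 80, 3)
```

View pics/c8.png

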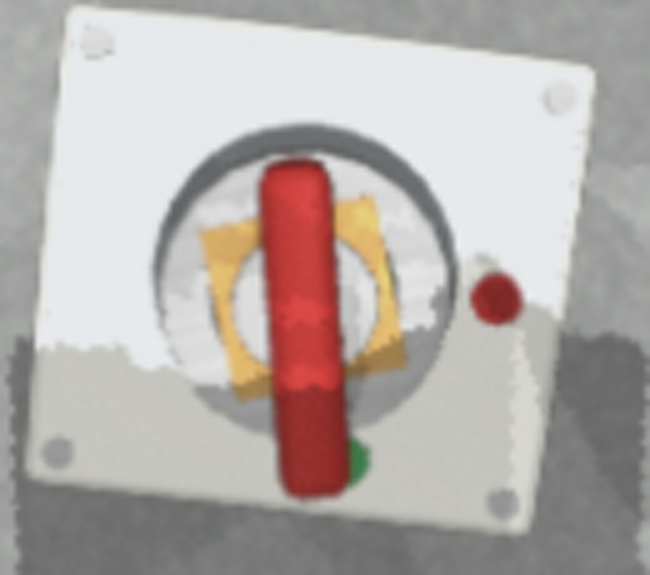

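The crop c8 shows the plate at -61.6° in the world frame, which puts the pointer at the green dot (350,460). The key is 0.13 rad off the slot direction, within the 0.35 rad limit. Handing in.

```bash
python3 -c "
from cell import job_done
print(job_done())"
```

```text
the job is handed in; nothing more can be done
None
```

I've handed the job in, and the last camera checks showed it done: the turnbutton is across the shut guard against its stop, and the key is fully home in the switch, turned to the green mark and released; no verdict was returned.

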